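# Serve the round cookie from the hall tray with the cake server

## Task

A holiday caller is at the door: with the steel cake server, slide the blade under the round cookie on the steel tray, lift it clear and set it down flat, top side up, in the middle of the dark blue dish, without dropping it. Then lay the server back down along the middle of the wooden board it came from. The gripper must touch neither cookie, and the dish, the oblong biscuit and the other loose things on the console stay where they are.

Things in the scene. Friction and masses are not known exactly. Their poses are not given: they have to be found in the camera images.
- server: Steel cake server, 200 g, lying on the board on its handle and heel: handle level, blade cranked 40 degrees up from it; raise the handle 40 degrees to level the blade. Origin under the grip point on the handle's underside; x along the handle to the blade, z up. Handle 22 mm wide, 20 high, from x -75 to 45, with black scales; neck 14 x 5 mm to the heel at x 85. Centre of mass near x 21.
- server_grip (a point): Point to grip: middle of the handle, 10 mm above its underside (server frame 0, 0, 10 mm); x towards the blade.
- server_heel (a point): Heel, where neck and blade meet, on the underside (server frame 85, 0, 0 mm). The blade runs from here 80 mm along (cos 40, 0, sin 40) of the server frame; it is 2 mm thick with its underside on this line, 46 mm wide for the first 24 mm, then 72 mm wide to its square front edge.
- server_tip (a point): Middle of the blade's front edge, on the underside (server frame 146, 0, 51 mm).
- round_cookie: Round cookie, rigid, golden with a darker top and an almond in the middle: 100 mm diameter, 14 thick, about 70 g. Origin: centre of its underside, z out of its top. Lower edge bevelled: underside 92 mm across, 3 mm up to full width. Lies loose in the tray's back half, left or right, 7 to 21 mm from the back rim, which stops it when pushed along tray +x. Friction with the metal and dish about 0.6.
- long_biscuit: Oblong biscuit with straight sides, 100 x 56 mm, 13 mm thick, lying beside the round cookie with its long side along the tray's x; origin at the centre of its underside. Not to be touched.
- tray: Rectangular steel serving tray, fixed: 250 mm (its x, away from the robot) by 310 mm (y), floor 4 mm thick, upright rim 4 mm thick on all sides to 18 mm above the console; carrying loops at both ends, y 155 to 182 mm, up to z 26 mm. Origin: centre of its underside. The front half of its floor is empty.
- tray_back (a point): Middle of the inner face of the tray's back rim, at floor level (tray frame 121, 0, 4 mm).
- dish: Dark blue round ceramic dish, 500 g, loose: 200 mm across the rim, 18 mm high, with a flat inner floor 164 mm across, 6 mm above the console, and a low flaring rim 5 mm thick. Origin: centre of its underside. It stands left or right of the tray, the board on the other side.
- dish_in (a point): Centre of the dish's inner floor.
- board: Wooden board that does not move, 280 mm (x) by 140 mm (y), 14 mm thick; origin at the centre of its underside. The server lies along its x, blade away from the robot.
- remote: Bystander: grey plastic remote control, 170 x 46 x 18 mm, lying in front of the tray, its length across; origin at the centre of its underside.
- keys: Bystander: bunch of three aluminium keys, about 150 mm over all, lying flat far left; origin at the ring.
- clipper: Bystander: steel nail clipper, 78 mm long, 20 mm high, far right; origin at the centre of its underside.
- cologne: Bystander: glass cologne bottle, 60 mm diameter, 190 mm tall, behind the tray on the right; origin at the centre of its underside.
- tea_glass: Bystander: waisted tea glass on its saucer (108 mm diameter, 95 mm high in all), behind the tray on the left; origin at the centre of its underside.
- candy_bowl: Bystander: lidded copper candy bowl, 106 mm diameter, 126 mm tall, at the left side; origin at the centre of its underside.
Not all that is in view belongs to the job. What is shaped like the server but purple is not meant.

How it is judged:
On the way, in this order (a step that is already met when the one before it is completed fails the run):
1. the round cookie is lifted clear of the tray on the server's blade (z of round_cookie in the frame of tray above 0.035 m and contact force between server and round_cookie above 0.15 N and contact force between round_cookie and tray below 0.05 N), for 0.2 s.
2. the round cookie lies flat in the dish, off the server (horizontal distance between round_cookie and dish below 0.035 m and z of round_cookie in the frame of dish between 0.003 and 0.012 m and angle between round_cookie's own z axis and vertical below 0.1 rad and contact force between server and round_cookie below 0.05 N), for 0.2 s.
At the end, for the whole second after the job is handed in: The round cookie lies flat, top up, at rest on the dish floor, centred within 35 mm, off the server; the server rests on the board: grip point -80 to +50 mm along it, 45 mm off its middle line, within 20 degrees, below 50 mm; dish within 30 mm, biscuit within 20 mm of their starts, flat (all of step 2 and linear speed of each of round_cookie, server below 0.02 m/s and x of server_grip in the frame of board between -0.08 and 0.05 m and y of server_grip in the frame of board between -0.045 and 0.045 m and angle between the x axis of server and the x axis of board, either way round below 0.35 rad and height (world z) of server_grip below 0.05 m and contact force between server and board above 0.5 N and z of long_biscuit in the frame of tray below 0.008 m and angle between each of long_biscuit, dish's own z axis and vertical below 0.1 rad and distance of long_biscuit from where it was at the start of the episode below 0.02 m and distance of dish from where it was at the start of the episode below 0.03 m); the robot touches nothing.
It fails at once if the gripper or arm touches the round cookie (contact force between any of the fingers, the arm and round_cookie above 0.3 N).
It fails at once if the oblong biscuit is touched by the gripper or moved more than 20 mm (contact force between any of the fingers, the arm and long_biscuit above 0.3 N or distance of long_biscuit from where it was at the start of the episode above 0.02 m).
It fails at once if the round cookie is dropped into the dish (it moves faster than 0.6 m/s close above the dish floor) (horizontal distance between round_cookie and dish below 0.08 m and z of round_cookie in the frame of dish below 0.04 m and linear speed of round_cookie above 0.6 m/s).
It fails at once if the dish is shifted more than 30 mm or tipped (distance of dish from where it was at the start of the episode above 0.03 m or angle between dish's own z axis and vertical above 0.2 rad).
It fails at once if a bystander (remote, keys, clipper, cologne, tea glass, candy bowl) is shifted more than 30 mm (distance of any of remote, keys, clipper, cologne, tea_glass, candy_bowl from where it was at the start of the episode above 0.03 m).
It also fails if it takes over 61 s, if anything falls off the work surface, if the arm or the gripper's body presses on something with over 40 N, if the wrist force passes 120 N, or if a joint passes its speed limit or range.

## Robot

A 6-joint arm with a two-finger parallel gripper is mounted at the origin on the work surface. World frame = base frame: x ahead of the robot, y to its left, z up, the work surface at z = 0. Lengths are in m, angles in rad, forces in N, time in s.
With the tool pointing down it reaches from about 0.3 to 0.75 m from the base axis. Payload 8.5 kg.
Tool frame: the origin (TCP) lies at the very end of the fingers, on their centre line; the grasp point (between the pads) lies 19 mm behind it; z points along the fingers, y is the line along which they close (so a half turn about z gives the same grasp; the last joint's range is limited). The gripper opens to 88 mm and grips with 3 to 60 N. Pads are 18 mm wide; open, the fingers measure 123 mm over their backs; the gripper's body (75 mm by 187 mm) begins 45 mm behind the grasp point.
Start: joints at [0.958, 0.381, 1.297, -0, 1.464, -0.215], TCP at [0.213, 0.507, 0.239] pointing down, gripper open.
Joint ranges: [-3.11, 3.11], [-0.89, 2.33], [0.22, 2.48], [-1.42, 4.56], [0.17, 2.85], [-2.88, 2.88]. Speed limits (rad/s): [2.39, 2.39, 3.14, 3.14, 3.14, 3.14].

## Interface

Orientations are given as a unit quaternion [w, x, y, z].
In Python, from workcell import * gives the robot as it stands. The module is installed in compiled form; this text tells all that it offers.
- The arm moves only by the tool carry_out, never from a script. Its argument "steps" is a list of rows, each a list of 5 numbers: the shift along the tool's x, y, z each as a share of 30 mm, from -1 to 1, then the turn about the tool's z as a share of 4 degrees, from -1 to 1, then the opening, from 0 (shut) to 1 (fully open). In form: [[x, y, z, spin, claw], ...]. A call has 1 to 5 rows; each row shifts and turns the commanded pose from where the row before left it, along the tool's axes as they then stand; what a row does not reach is not made up. A row lasts 1/10 s, in which the tool goes at most 50 mm and 8.59 degrees, less where a joint would pass 70% of its speed; a pose out of reach is approached as far as the arm can. A call with a number of a shift or a turn outside -1 to 1 is refused whole. A call with a gripper value outside its range is refused whole. The fingers move at their own pace and stop on an object; "force" is the grip in N (left out, the last holds). Time passes only in rows, so rows that do not move let the fingers close. It gives the time, the measured TCP pose, the force, the opening and the grip force at its end, in the units of the state.
- get_obs(): the state, without advancing time (a new reading comes with each control period).
- capture(name): name is "scene" or "top" or "wrist"; returns a dict with "img" (384x512x3 uint8, blue, green, red), "intrinsics" (3x3 intrinsics, pixels), "k1" (the pictures are not rectified: a ray, as slopes to the right and down, at radius r is drawn at 1 + k1 r^2 times it, then the intrinsics apply), "world_to_cam" (4x4, takes a point from world to camera coordinates). Camera axes: x right, y down, z forward; pixel columns grow to the right and rows downward; lengths in m; the calibration is good to about 2 mm. A picture is of the moment at which its call begins. There is no depth.
- sign_off(): hands the job in; it is judged then, once.
Trained networks look in a picture, given as the dict that the camera call returned (one of the last four; its "shot" number tells which), for a name from the list of things; names that differ only in an ending like _2 or _b are one class to them, and where a whole thing is asked for, a point or a joint stands for the part that bears it (a point fixed in the world has none). Each returns a list of dicts, best first, with "conf" (0 to 1); they miss things now and then, are a little off and sometimes report something else, mostly with a low value. They report only what shows in the picture. A call takes as long as a camera call. They do not tell look-alikes from the thing itself.
- silhouettes(picture, thing): "region" (384x512 bool, what is visible of it) and "extent" ([left, top, width, height] in pixels, round what is visible of it).
- spot_point(picture, thing): "centre" ([column, row] in pixels: a listed point, or the origin of a listed thing).
The state is a dict: "time": time; "q": joint angles; "joint_velocities": joint speeds; "effort": joint torques, N m; "eef_pos": TCP position; "ee_rot": TCP orientation; "ft_force": force on the tool from outside, world axes, zero at the start; "ft_torque": the same for the moment, N m; "opening": opening from 0.0 (shut) to 1.0 (fully open); "finger_force": force on a finger pad.
Only numpy, scipy, OpenCV 4.12 (cv2) and the standard library are available. Lean on these libraries where they do the work, as an engineer would, in place of code of your own. Each camera call takes 0.05 s, during which the arm holds its last target. There are 200 camera calls.

## Working session

There is one attempt and no reset: what is moved stays moved. The work goes in short steps, Python scripts to look and compute and a tool call to move; the robot and the scene stay as the last step left them, time stands still between calls to the robot, and variables do not carry over. Pictures are saved under pics/ and viewed, at most 10 in all, crops included, and the job is handed in when it is done.

Besides the shell and the picture viewer there is one more tool, called after "Request:" in YAML: its name, and indented under it one key for each argument. carry_out: Moves the arm, as the interface text tells. Its arguments: {"type":"object","properties":{"steps":{"type":"array"},"force":{"type":"number"}},"required":["steps"]}

```bash
mkdir -p pics; cat > h.py <<'E'
from workcell import *
import numpy as np, cv2
from scipy.spatial.transform import Rotation as R
def ray(c,px):
    K=c['intrinsics'];k=c['k1']
    d=np.array([(px[0]-K[0,2])/K[0,0],(px[1]-K[1,2])/K[1,1]]);u=d.copy()
    for _ in range(30):u=d/(1+k*(u@u))
    M=c['world_to_cam'];Rm=M[:3,:3];o=-Rm.T@M[:3,3]
    return o,Rm.T@np.array([u[0],u[1],1.])
def at(c,px,z):
    o,d=ray(c,np.asarray(px,float));return o+d*(z-o[2])/d[2]
def proj(c,P):
    M=c['world_to_cam'];p=M[:3,:3]@np.asarray(P,float)+M[:3,3];u=p[:2]/p[2]
    u=u*(1+c['k1']*(u@u));K=c['intrinsics'];return np.array([K[0,0]*u[0]+K[0,2],K[1,1]*u[1]+K[1,2]])
def tri(obs):
    A=0;b=0
    for c,px in obs:
        o,d=ray(c,np.asarray(px,float));d=d/np.linalg.norm(d);Q=np.eye(3)-np.outer(d,d);A=A+Q;b=b+Q@o
    return np.linalg.solve(A,b)
E
cat > a.py <<'E'
from h import *
np.set_printoptions(precision=3,suppress=True)
cs={n:capture(n) for n in('scene','top')}
cv2.imwrite('pics/both.png',np.vstack([cv2.resize(cs[n]['img'],(400,300)) for n in cs]))
cv2.imwrite('pics/top.png',cv2.resize(cs['top']['img'],(800,600)));cv2.imwrite('pics/scene.png',cs['scene']['img'])
Z=dict(server_grip=.024,server_heel=.014,server_tip=.065,round_cookie=.004,long_biscuit=.004,tray=0,tray_back=.004,dish=0,dish_in=.006,board=0,remote=0,keys=0,clipper=0,cologne=0,tea_glass=0,candy_bowl=0)
for t,z in Z.items():
    for n in cs:
        print(t,n,[(round(d['conf'],2),np.round(d['centre']),at(cs[n],d['centre'],z)[:2]) for d in spot_point(cs[n],t)[:3]])
print(get_obs())
E
python3 a.py
```

```text
server_grip scene [(0.71, array([170., 166.]), array([ 0.438, -0.368])), (0.71, array([121., 153.]), array([ 0.393, -0.59 ])), (0.26, array([401., 211.]), array([0.558, 0.531]))]
server_grip top [(0.73, array([267., 185.]), array([ 0.615, -0.074])), (0.71, array([392., 241.]), array([ 0.363, -0.594])), (0.65, array([337., 230.]), array([ 0.415, -0.366]))]
server_heel scene [(0.78, array([114., 140.]), array([ 0.307, -0.656])), (0.7, array([168., 180.]), array([ 0.513, -0.358]))]
server_heel top [(0.73, array([332., 205.]), array([ 0.52 , -0.351])), (0.64, array([408., 254.]), array([ 0.306, -0.662]))]
server_tip scene [(0.86, array([102., 128.]), array([ 0.294, -0.7  ])), (0.46, array([166., 180.]), array([ 0.557, -0.342]))]
server_tip top [(0.65, array([420., 262.]), array([ 0.281, -0.688])), (0.6, array([331., 197.]), array([ 0.555, -0.336]))]
round_cookie scene [(0.86, array([229., 211.]), array([ 0.626, -0.093]))]
round_cookie top [(0.72, array([269., 186.]), array([ 0.612, -0.082])), (0.45, array([263., 245.]), array([ 0.357, -0.049]))]
long_biscuit scene [(0.56, array([272., 21
[... 1902 characters left out ...]
.56, array([164., 164.]), array([0.718, 0.379]))]
candy_bowl scene [(0.79, array([399., 211.]), array([0.538, 0.533]))]
candy_bowl top [(0.78, array([126., 206.]), array([0.539, 0.547])), (0.58, array([198., 150.]), array([0.778, 0.227]))]
{'time': 1.7, 'q': array([ 0.958,  0.381,  1.297, -0.   ,  1.464, -0.215]), 'joint_velocities': array([ 0.002,  0.001, -0.002, -0.001,  0.001,  0.001]), 'effort': array([  0.001, -43.779, -22.473,   0.071,   0.031,   0.   ]), 'eef_pos': array([0.213, 0.507, 0.239]), 'ee_rot': array([ 0.   ,  0.198,  0.98 , -0.   ]), 'ft_force': array([-0.101, -0.182, -0.278]), 'ft_torque': array([ 0.007,  0.   , -0.01 ]), 'finger_force': 0.0, 'opening': 0.9980180410545675}
```

View pics/top.png

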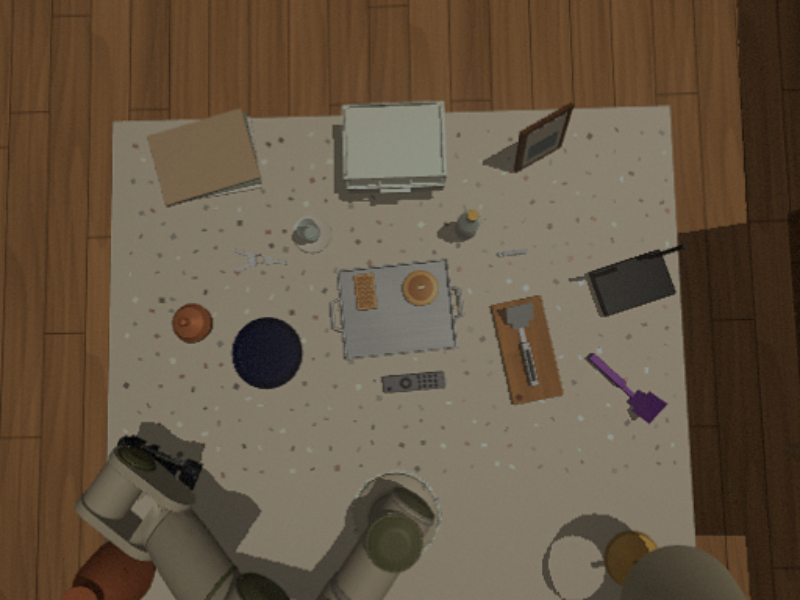

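```bash
python3 -c "
import cv2
a=cv2.imread('pics/top.png');s=cv2.imread('pics/scene.png')
A=cv2.resize(a[270:450,450:690],(480,360),interpolation=3)
B=cv2.resize(s[110:200,80:200],(480,360),interpolation=2)
cv2.imwrite('pics/crop.png',cv2.resize(cv2.hconcat([A,B]),(800,300)))"
```

```text
(no output)
```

View pics/crop.png

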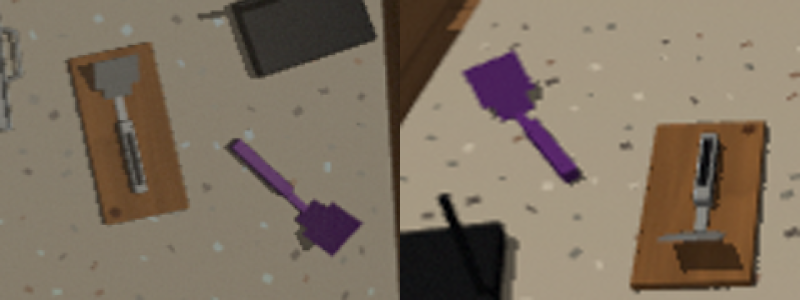

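The top view shows two look-alikes: a steel server on the wooden board at top (337,230), and a purple one at (392,241). The crop confirms the steel one is meant. The round cookie is at (269,186), with the biscuit left of it at (229,186). The dish is at (172,225).

```bash
cat > b.py <<'E'
from h import *
np.set_printoptions(precision=3,suppress=True)
c=capture('top');s=capture('scene')
for cam,n in((c,'top'),(s,'scene')):
  for t,z in(('board',.014),('tray',.018),('round_cookie',.012),('dish',.016),('long_biscuit',.017)):
    for d in silhouettes(cam,t)[:1]:
        cn=max(cv2.findContours(d['region'].astype(np.uint8),0,1)[0],key=len)[:,0,:]
        P=np.array([at(cam,p,z)[:2] for p in cn],np.float32)
        r=cv2.minAreaRect(P*1000)
        print(n,t,round(d['conf'],2),np.round(r[0]),np.round(r[1]),round(r[2],1))
E
python3 b.py
```

```text
top board 0.9 [ 444. -368.] [286. 146.] 10.9
top tray 0.9 [562. -14.] [255. 324.] 3.6
top round_cookie 0.76 [621. -82.] [ 96. 100.] 88.6
top dish 0.89 [446. 347.] [191. 198.] 89.5
top long_biscuit 0.63 [612.  72.] [100.  57.] 7.0
scene board 0.96 [ 452. -367.] [288. 143.] 10.6
scene tray 0.91 [572. -15.] [266. 363.] 5.5
scene round_cookie 0.64 [624. -79.] [99. 99.] 42.3
scene dish 0.91 [453. 347.] [197. 196.] 7.7
scene long_biscuit 0.64 [621.  71.] [102.  58.] 5.3
```

Request:
carry_out:
  steps:
    - [0,0,0,-1,1]
    - [0,0,0,-1,1]
    - [0,0,0,-1,1]
    - [0,0,0,-1,1]
    - [0,0,0,-1,1]
  force: 3

```text
time: 2.8
eef_pos: [0.2131, 0.507, 0.2388]
ee_rot: [0.0, 0.023, 1.0, 0.0]
ft_force: [-0.2, 0.5, -0.1]
opening: 0.999
finger_force: 0.0
```

Request:
carry_out:
  steps:
    - [-0.5,0,0,-0.85,1]
    - [-0.5,0,0,-0.85,1]
    - [-0.5,0,0,-0.85,1]
    - [-0.5,0,0,-0.85,1]
    - [0,-1,0,0,1]

```text
time: 3.3
eef_pos: [0.2798, 0.4812, 0.2379]
ee_rot: [0.0, -0.095, 0.995, 0.0]
ft_force: [-0.5, -1.0, 0.5]
opening: 1.002
finger_force: 0.0
```

Request:
carry_out:
  steps:
    - [0,-1,0,0,1]
    - [0,-1,0,0,1]
    - [0,-1,0,0,1]
    - [0,-1,0,0,1]
    - [0,-1,0,0,1]

```text
time: 3.8
eef_pos: [0.3067, 0.3315, 0.2388]
ee_rot: [0.0, -0.094, 0.996, 0.0]
ft_force: [0.1, 0.6, -0.0]
opening: 1.002
finger_force: 0.0
```

Request:
carry_out:
  steps:
    - [0,-1,0,0,1]
    - [0,-1,0,0,1]
    - [0,-1,0,0,1]
    - [0,-1,0,0,1]
    - [0,-1,0,0,1]

```text
time: 4.3
eef_pos: [0.3348, 0.1842, 0.2389]
ee_rot: [0.0, -0.094, 0.996, 0.0]
ft_force: [-0.0, -0.3, -0.4]
opening: 0.999
finger_force: 0.0
```

Request:
carry_out:
  steps:
    - [0,-1,0,0,1]
    - [0,-1,0,0,1]
    - [0,-1,0,0,1]
    - [0,-1,0,0,1]
    - [0,-1,0,0,1]

```text
time: 4.8
eef_pos: [0.3629, 0.0367, 0.2389]
ee_rot: [0.0, -0.094, 0.996, -0.0]
ft_force: [1.2, 0.2, -1.0]
opening: 1.0
finger_force: 0.0
```

Request:
carry_out:
  steps:
    - [0,-1,0,0,1]
    - [0,-1,0,0,1]
    - [0,-1,0,0,1]
    - [0,-1,0,0,1]
    - [0,-1,0,0,1]

```text
time: 5.3
eef_pos: [0.3911, -0.1107, 0.2389]
ee_rot: [0.0, -0.094, 0.996, -0.0]
ft_force: [-0.1, -0.9, -0.1]
opening: 1.0
finger_force: 0.0
```

Request:
carry_out:
  steps:
    - [0,-1,0,0,1]
    - [0,-1,0,0,1]
    - [0,-1,0,0,1]
    - [0,-1,0,0,1]
    - [0,0,0,0,1]

```text
time: 5.8
eef_pos: [0.4139, -0.23, 0.2384]
ee_rot: [0.0, -0.093, 0.996, -0.0]
ft_force: [0.2, 0.7, -0.1]
opening: 1.001
finger_force: 0.0
```

```bash
cat > w.py <<'E'
from h import *
import sys
np.set_printoptions(precision=4,suppress=True)
c=capture('wrist');cv2.imwrite('pics/%s.png'%sys.argv[1],c['img'])
Z=dict(server_grip=.024,server_heel=.014,server_tip=.065,round_cookie=.004,long_biscuit=.004,tray=0,tray_back=.004,dish=0,dish_in=.006,board=0)
for t in sys.argv[2:]:
    print(t,[(round(d['conf'],2),np.round(d['centre']),at(c,d['centre'],Z[t])[:2]) for d in spot_point(c,t)[:2]])
    if t in('board','round_cookie','dish','tray'):
      for d in silhouettes(c,t)[:1]:
        cn=max(cv2.findContours(d['region'].astype(np.uint8),0,1)[0],key=len)[:,0,:]
        r=cv2.minAreaRect(np.array([at(c,p,dict(board=.014,round_cookie=.012,dish=.016,tray=.018)[t])[:2] for p in cn],np.float32)*1000)
        print(' sil',d['extent'],r)
E
python3 w.py w1 board server_grip server_heel server_tip tray tray_back
```

```text
board [(0.66, array([157., 168.]), array([ 0.4407, -0.3715]))]
 sil [91.7, 64.8, 117.5, 197.2] ((442.0092468261719, -369.3233642578125), (277.7809753417969, 141.01742553710938), 10.698616027832031)
server_grip [(0.75, array([154., 156.]), array([ 0.4195, -0.3689]))]
server_heel [(0.56, array([161., 212.]), array([ 0.5018, -0.3555]))]
server_tip []
tray []
 sil [255.8, 197.4, 237.9, 126.6] ((481.9138488769531, -35.626434326171875), (106.5173568725586, 338.0317687988281), 6.974010944366455)
tray_back []
```

View pics/w1.png

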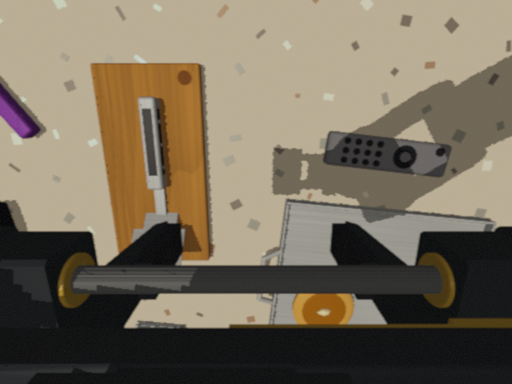

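```bash
python3 - <<'E'
from h import *
c=capture('wrist')
a=at(c,(149.5,98.5),.034);b=at(c,(155,187),.034);n=at(c,(161,211),.02)
d=b-a;print(a,b,n,np.linalg.norm(d),np.degrees(np.arctan2(d[1],d[0])),np.degrees(np.arctan2(*(n-a)[1::-1])))
print([at(c,p,.014) for p in((94,64),(200,65),(208,258))])
# tray front corners
print([at(c,p,.018) for p in((287,200),(494,221))], at(c,(323,313),.018))
print(get_obs()['eef_pos'],R.from_quat(get_obs()['ee_rot'][[1,2,3,0]]).as_matrix())
E
```

```text
[ 0.34722958 -0.37448573  0.034     ] [ 0.45913586 -0.35740208  0.034     ] [ 0.49759605 -0.35034774  0.02      ] 0.11320276290808952 8.67978227901958 9.11975968204841
[array([ 0.31899394, -0.45505356,  0.014     ]), array([ 0.29474884, -0.32257945,  0.014     ]), array([ 0.56267892, -0.27373034,  0.014     ])]
[array([ 0.44770077, -0.17551528,  0.018     ]), array([0.4217991 , 0.12833885, 0.018     ])] [ 0.6229359  -0.07667552  0.018     ]
[ 0.41353279 -0.22682601  0.23889877] [[-9.82140982e-01 -1.88146365e-01  1.93232821e-04]
 [-1.88146399e-01  9.82140978e-01 -1.79441329e-04]
 [-1.56020638e-04 -2.12592743e-04 -9.99999965e-01]]
```

Request:
carry_out:
  steps:
    - [0.38,-0.9,0,0.2,1]
    - [0.38,-0.9,0,0,1]
    - [0.38,-0.9,0,0,1]
    - [0.38,-0.9,0,0,1]
    - [0.38,-0.9,0,0,1]
  force: 3

```text
time: 6.8
eef_pos: [0.3809, -0.3711, 0.2388]
ee_rot: [0.0, -0.087, 0.996, -0.0]
ft_force: [-0.1, 0.6, 0.1]
opening: 0.996
finger_force: 0.0
```

Request:
carry_out:
  steps:
    - [0,0,1,0,1]
    - [0,0,1,0,1]
    - [0,0,1,0,1]
    - [0,0,1,0,1]
    - [0,0,1,0,0.6]

```text
time: 7.3
eef_pos: [0.3813, -0.37, 0.0877]
ee_rot: [0.0, -0.087, 0.996, -0.0]
ft_force: [-0.5, -0.2, -0.4]
opening: 0.933
finger_force: 0.0
```

Request:
carry_out:
  steps:
    - [0,0,0.7,0,0.6]
    - [0,0,0.7,0,0.6]
    - [0,0,0.5,0,0.6]
    - [0,0,0.4,0,0.6]
    - [0,0,0,0,0.6]

```text
time: 7.8
eef_pos: [0.381, -0.3696, 0.0186]
ee_rot: [-0.001, -0.087, 0.996, 0.001]
ft_force: [-0.4, -0.1, 0.4]
opening: 0.602
finger_force: 0.0
```

Close lightly (3 N).

Request:
carry_out:
  steps:
    - [0,0,0,0,0.3]
    - [0,0,0,0,0.3]
    - [0,0,0,0,0]
    - [0,0,0,0,0]
    - [0,0,0,0,0]
  force: 3

```text
time: 8.3
eef_pos: [0.3815, -0.3706, 0.0204]
ee_rot: [0.0, -0.087, 0.996, -0.001]
ft_force: [-0.2, -1.7, 4.7]
opening: 0.253
finger_force: 3.0
```

Request:
carry_out:
  steps:
    - [0,0,-0.2,0,0]
    - [0,0,-0.2,0,0]
    - [-0.02,0,-0.2,0,0]
    - [-0.05,0,-0.2,0,0]
    - [-0.05,0,-0.2,0,0]

```text
time: 8.8
eef_pos: [0.3849, -0.3695, 0.0504]
ee_rot: [0.0, -0.087, 0.996, -0.0]
ft_force: [0.3, 0.6, -1.7]
opening: 0.251
finger_force: 3.0
```

```bash
cat > s.py <<'E'
from h import *
import sys
x0,y0,x1,y1=map(int,sys.argv[2:6]);c=capture('scene')
k=min(800/(x1-x0),600/(y1-y0))
cv2.imwrite('pics/%s.png'%sys.argv[1],cv2.resize(c['img'][y0:y1,x0:x1],None,fx=k,fy=k,interpolation=2))
for t in('server_heel','server_tip','server_grip'):print(t,[(round(d['conf'],2),d['centre']) for d in spot_point(c,t)[:3]])
o=get_obs();print(o['time'],o['eef_pos'],o['ft_force'],o['ft_torque'])
E
python3 s.py s1 120 110 240 200
```

```text
server_heel [(0.98, [115.2, 143.9]), (0.55, [171.1, 183.3]), (0.4, [170.6, 161.1])]
server_tip [(0.81, [103.7, 127.9]), (0.65, [169.6, 187.6])]
server_grip [(0.82, [125.4, 153.2]), (0.52, [168.2, 162.0])]
9.0 [ 0.38481186 -0.36952028  0.04985756] [-0.36919887 -0.07276316 -0.39287388] [ 0.03803829 -0.0023247  -0.0196768 ]
```

View pics/s1.png

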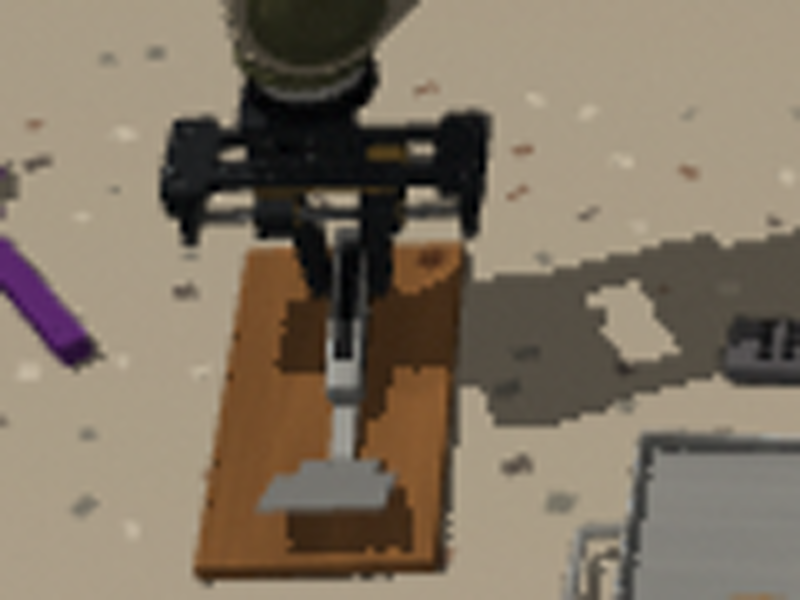

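Request:
carry_out:
  steps:
    - [-0.17,0,-0.42,0,0]
    - [-0.2,0,-0.39,0,0]
    - [-0.24,0,-0.37,0,0]
    - [-0.18,0,-0.23,0,0]
    - [-0.2,0,-0.22,0,0]

```text
time: 9.5
eef_pos: [0.4142, -0.3642, 0.0987]
ee_rot: [-0.0, -0.087, 0.996, 0.0]
ft_force: [0.4, 0.4, -1.6]
opening: 0.246
finger_force: 3.0
```

Request:
carry_out:
  steps:
    - [0,0,0,0,0]
    - [0,0,0,0,0]
    - [0,0,0,0,0]
  force: 50

```text
time: 9.8
eef_pos: [0.4139, -0.3644, 0.0983]
ee_rot: [-0.0, -0.087, 0.996, 0.0]
ft_force: [1.0, 0.5, -1.5]
opening: 0.24
finger_force: 50.0
```

Request:
carry_out:
  steps:
    - [0,0,-0.3,0,0]
    - [0,0,-0.5,0,0]
    - [0,0,-0.5,0,0]
    - [0,0,-0.5,0,0]
    - [0,0,0,0,0]

```text
time: 10.3
eef_pos: [0.4143, -0.365, 0.1546]
ee_rot: [0.001, -0.087, 0.996, -0.002]
ft_force: [0.7, 0.1, -2.8]
opening: 0.245
finger_force: 50.0
```

```bash
python3 s.py s2 120 100 240 190
```

```text
server_heel [(0.98, [114.2, 144.2]), (0.88, [172.1, 167.7])]
server_tip [(0.9, [103.9, 127.5]), (0.78, [168.1, 179.7]), (0.71, [250.1, 161.3])]
server_grip [(0.69, [166.5, 145.6]), (0.58, [121.7, 152.5])]
10.5 [ 0.4137016  -0.36407658  0.151819  ] [-0.15625858  0.01600082 -2.01291808] [0.00355209 0.06108311 0.01444022]
```

View pics/s2.png

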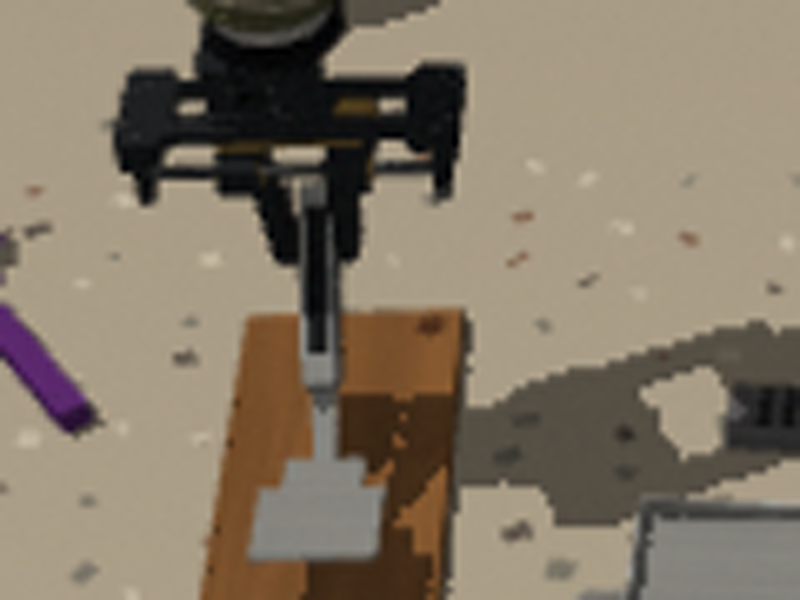

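Request:
carry_out:
  steps:
    - [0,0,0,0.64,0]
    - [0,0,0,0.64,0]
    - [0.1,0.5,0,0,0]
    - [0.1,0.9,0,0,0]
    - [0,1,0,0,0]

```text
time: 11.0
eef_pos: [0.4012, -0.2925, 0.1517]
ee_rot: [-0.001, -0.042, 0.999, 0.001]
ft_force: [-0.0, 0.1, -1.8]
opening: 0.245
finger_force: 50.0
```

Request:
carry_out:
  steps:
    - [0,1,0,0,0]
    - [0,1,0,0,0]
    - [0,1,0,0,0]
    - [0,1,0,0,0]
    - [0,1,0,0,0]

```text
time: 11.5
eef_pos: [0.3886, -0.1424, 0.1521]
ee_rot: [-0.0, -0.043, 0.999, 0.0]
ft_force: [0.5, 0.2, -2.1]
opening: 0.246
finger_force: 50.0
```

Request:
carry_out:
  steps:
    - [0,0.9,0,0,0]
    - [0,0.56,0,0,0]
    - [0,0,0,0,0]

```text
time: 11.8
eef_pos: [0.3847, -0.0983, 0.1522]
ee_rot: [-0.001, -0.044, 0.999, 0.001]
ft_force: [-0.1, -0.1, -2.3]
opening: 0.238
finger_force: 50.0
```

```bash
python3 - <<'E'
from h import *
from scipy.optimize import least_squares
c=capture('scene');t=capture('top')
cv2.imwrite('pics/c3.png',cv2.vconcat([cv2.resize(c['img'][120:240,180:320],(640,549)[:2] and (350,300),interpolation=2),cv2.resize(t['img'][150:270,210:350],(350,300),interpolation=2)]))
np.savez('c3.npz',**{k+n:np.asarray(d[k]) for n,d in(('s',c),('t',t)) for k in('intrinsics','k1','world_to_cam')})
for n,d in(('s',c),('t',t)):
  print(n,[(q,[(round(e['conf'],2),e['centre']) for e in spot_point(d,q)[:2]]) for q in('server_heel','server_tip','round_cookie')])
o=get_obs();print(o['time'],o['eef_pos'],o['q'],o['ft_force'])
E
```

```text
s [('server_heel', [(0.92, [235.5, 173.2]), (0.9, [114.8, 143.4])]), ('server_tip', [(0.88, [105.1, 128.3]), (0.78, [233.4, 186.4])]), ('round_cookie', [(0.93, [228.8, 212.0]), (0.48, [275.1, 212.7])])]
t [('server_heel', [(0.7, [407.7, 252.7]), (0.65, [272.5, 218.6])]), ('server_tip', [(0.94, [420.8, 264.0]), (0.67, [330.7, 163.0])]), ('round_cookie', [(0.98, [268.6, 182.0]), (0.62, [329.0, 159.1])])]
12.2 [ 0.38543859 -0.10059324  0.15253701] [-5.54684169e-01  2.17227858e-01  1.82832291e+00 -4.57014106e-05
  1.09623810e+00 -2.20989726e+00] [ 0.19036861 -0.61633091 -2.34135235]
```

View pics/c3.png

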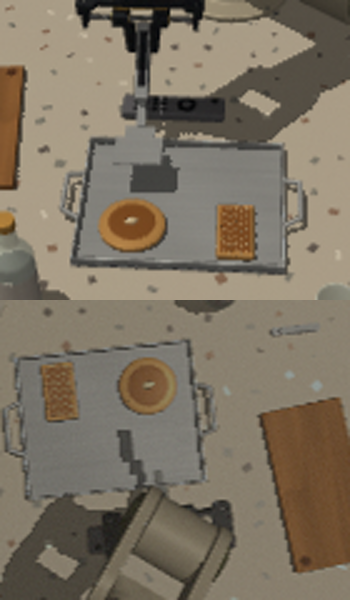

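```bash
python3 - <<'E'
from h import *
z=np.load('c3.npz');c={k:z[k+'s'] for k in('intrinsics','k1','world_to_cam')};c['k1']=float(c['k1'])
t=np.array([.9963,.0854]);n=np.array([-.0854,.9963]);o=np.array([.5593,-.0129])
def tf(px,h):
  d=at(c,px,h)[:2]-o;return np.round([d@t*1000,d@n*1000])
f=lambda u,v:(180+u*.4,120+v*.4)
for nm,p in(('tipL',f(111,161)),('tipR',f(162,162)),('rearL',f(122,128)),('rearR',f(155,128)),('heel',(235.5,173.2)),('tip',(233.4,186.4))):
  print(nm,p,[tf(p,h) for h in(.05,.064,.08)])
print(tf((228.8,212),.004))
E
```

```text
tipL (224.4, 184.4) [array([ -32., -109.]), array([ -18., -107.]), array([  -3., -104.])]
tipR (244.8, 184.8) [array([-34., -31.]), array([-20., -30.]), array([ -5., -29.])]
rearL (228.8, 171.2) [array([-104.,  -99.]), array([-90., -97.]), array([-73., -95.])]
rearR (242.0, 171.2) [array([-106.,  -47.]), array([-92., -46.]), array([-76., -44.])]
heel (235.5, 173.2) [array([-94., -72.]), array([-80., -70.]), array([-64., -68.])]
tip (233.4, 186.4) [array([-23., -74.]), array([-10., -72.]), array([  5., -70.])]
[ 65. -85.]
```

Request:
carry_out:
  steps:
    - [0,0,0.6,0,0]
    - [0,0,0.6,0,0]
    - [0,0,0.4,0,0]
    - [0,0,0.1,0,0]
    - [0,0,0.03,0,0]

```text
time: 12.7
eef_pos: [0.3855, -0.1003, 0.1007]
ee_rot: [-0.0, -0.042, 0.999, 0.0]
ft_force: [0.5, -0.9, -1.8]
opening: 0.236
finger_force: 50.0
```

Request:
carry_out:
  steps:
    - [0,0,0.07,0,0]
    - [0,0,0.07,0,0]
    - [0,0,0.07,0,0]
    - [0,0,0.07,0,0]
    - [0,0,0,0,0]

```text
time: 13.2
eef_pos: [0.3853, -0.1, 0.0922]
ee_rot: [-0.0, -0.043, 0.999, 0.0]
ft_force: [-0.1, 0.4, -2.6]
opening: 0.248
finger_force: 50.0
```

Request:
carry_out:
  steps:
    - [0,0,0.05,0,0]
    - [0,0,0.05,0,0]
    - [0,0,0,0,0]

```text
time: 13.5
eef_pos: [0.3854, -0.1001, 0.0892]
ee_rot: [-0.0, -0.043, 0.999, 0.0]
ft_force: [1.0, -0.6, -2.8]
opening: 0.246
finger_force: 50.0
```

Request:
carry_out:
  steps:
    - [0,0,0.04,0,0]
    - [0,0,0,0,0]

```text
time: 13.7
eef_pos: [0.3855, -0.1001, 0.0882]
ee_rot: [0.0, -0.043, 0.999, -0.0]
ft_force: [-1.1, -0.3, 0.3]
opening: 0.241
finger_force: 50.0
```

Request:
carry_out:
  steps:
    - [0,0,0,0,0]
    - [0,0,0,0,0]
    - [0,0,0,0,0]
    - [-0.14,0,-0.24,0,0]
    - [-0.14,0,-0.24,0,0]
  force: 3

```text
time: 14.2
eef_pos: [0.3941, -0.0994, 0.1031]
ee_rot: [-0.0, -0.043, 0.999, 0.0]
ft_force: [0.2, 0.3, -1.2]
opening: 0.248
finger_force: 3.0
```

Request:
carry_out:
  steps:
    - [-0.16,0,-0.23,0,0]
    - [-0.16,0,-0.23,0,0]
    - [-0.18,0,-0.21,0,0]
    - [-0.18,0,-0.21,0,0]
    - [0,0,0,0,0]

```text
time: 14.7
eef_pos: [0.415, -0.0978, 0.1297]
ee_rot: [0.001, -0.043, 0.999, -0.0]
ft_force: [-0.2, 0.1, -1.0]
opening: 0.245
finger_force: 3.0
```

Request:
carry_out:
  steps:
    - [0,0,0,0,0]
    - [0,0,0,0,0]
    - [0,0,0,0,0]
  force: 60

```text
time: 15.0
eef_pos: [0.4141, -0.0977, 0.1288]
ee_rot: [0.0, -0.043, 0.999, 0.0]
ft_force: [0.4, -0.2, -0.9]
opening: 0.24
finger_force: 60.0
```

```bash
python3 s.py s4 180 110 300 200; python3 -c "
from h import *
c=capture('wrist');cv2.imwrite('pics/w4.png',c['img'])"
```

```text
server_heel [(0.82, [112.9, 141.1]), (0.78, [234.8, 180.6])]
server_tip [(0.92, [231.7, 198.0]), (0.64, [105.6, 131.2]), (0.46, [247.3, 162.0])]
server_grip [(0.93, [233.5, 157.4]), (0.69, [119.7, 150.4]), (0.4, [251.2, 200.7])]
15.2 [ 0.41407103 -0.0976622   0.12889836] [ 1.1687598   0.8326319  -0.72004574] [ 0.02843697 -0.26021621 -0.01964707]
```

View pics/s4.png

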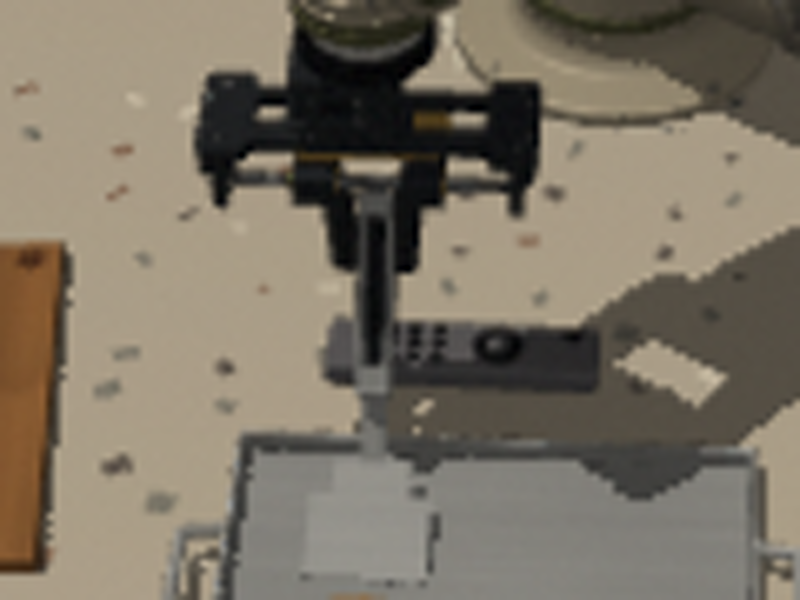

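```bash
cat > tf.py <<'E'
from h import *
t=np.array([.9963,.0854]);n=np.array([-.0854,.9963]);o=np.array([.5593,-.0129])
def tf(c,px,h):
  d=at(c,px,h)[:2]-o;return np.round([d@t*1000,d@n*1000])
E
python3 - <<'E'
from tf import *
c=capture('scene')
f=lambda u,v:(180+u*.15,110+v*.15)
for p in((302,576),(432,582)):print(tf(c,f(*p),.005))
print('rear',[tf(c,f(*p),.026) for p in((330,458),(410,462))])
for q,h in(('server_tip',.004),('round_cookie',.004)):print(q,[tf(c,d['centre'],h) for d in spot_point(c,q)[:2]])
s=silhouettes(c,'round_cookie')[0]['extent'];print(s,tf(c,(s[0]+s[2]/2,s[1]),.012),tf(c,(s[0],s[1]+s[3]/2),.012),tf(c,(s[0]+s[2],s[1]+s[3]/2),.012),tf(c,(s[0]+s[2]/2,s[1]+s[3]),.007))
g=get_obs();print(g['time'],g['ft_force'],g['eef_pos'])
E
```

```text
[ -11. -106.]
[-10. -31.]
rear [array([-86., -96.]), array([-85., -48.])]
server_tip [array([-393., -687.]), array([-14., -82.])]
round_cookie [array([ 53., -78.])]
[219.2, 200.4, 25.0, 19.5] [ 14. -79.] [  65. -121.] [ 60. -28.] [104. -71.]
15.45 [ 0.68302561  0.32685798 -0.81472139] [ 0.41409315 -0.0976166   0.12892526]
```

Request:
carry_out:
  steps:
    - [-0.3,-0.04,0.03,0,0]
    - [-0.3,-0.04,0,0,0]
    - [-0.3,0,0,0,0]
    - [-0.3,0,0,0,0]
    - [-0.3,0,0,0,0]

```text
time: 15.95
eef_pos: [0.4599, -0.0961, 0.1281]
ee_rot: [-0.0, -0.043, 0.999, -0.0]
ft_force: [-4.5, -1.0, 3.0]
opening: 0.241
finger_force: 60.0
```

Request:
carry_out:
  steps:
    - [-0.25,0,0,0,0]
    - [-0.25,0,0,0,0]
    - [-0.25,0,0,0,0]
    - [0,0,0,0,0]

```text
time: 16.35
eef_pos: [0.4828, -0.0943, 0.1279]
ee_rot: [0.001, -0.043, 0.999, -0.0]
ft_force: [2.0, -0.1, -0.7]
opening: 0.24
finger_force: 60.0
```

```bash
python3 - <<'E'
from tf import *
c=capture('scene')
a=c['img'][140:260,170:330];cv2.imwrite('pics/s5.png',cv2.resize(a,(800,600),interpolation=2))
for q,h in(('server_tip',.004),('server_heel',.025),('round_cookie',.004),('long_biscuit',.004)):print(q,[tf(c,d['centre'],h) for d in spot_point(c,q)[:2]])
g=get_obs();print(g['time'],g['ft_force'],g['eef_pos'])
E
```

```text
server_tip [array([ 57., -69.]), array([-405., -700.])]
server_heel [array([-280., -609.]), array([ -3., -74.])]
round_cookie [array([ 68., -84.])]
long_biscuit [array([60., 90.]), array([260., 222.])]
16.6 [ 1.50951865  0.24137006 -0.76026584] [ 0.48161552 -0.09424134  0.12799914]
```

View pics/s5.png

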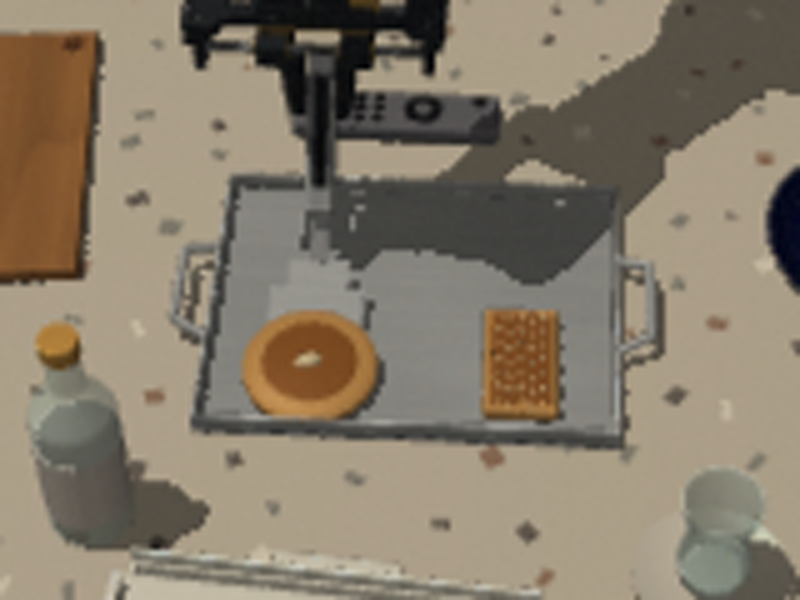

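Request:
carry_out:
  steps:
    - [-0.25,0,0,0,0]
    - [-0.25,0,0,0,0]
    - [-0.25,0,0,0,0]
    - [-0.25,0,0,0,0]
    - [-0.2,0,0,0,0]

```text
time: 17.1
eef_pos: [0.5182, -0.0911, 0.128]
ee_rot: [-0.0, -0.043, 0.999, -0.0]
ft_force: [-4.1, -0.3, 3.5]
opening: 0.238
finger_force: 60.0
```

Request:
carry_out:
  steps:
    - [0,0,0,0,0]
    - [0.1,0,0,0,0]
    - [0.1,0,-0.05,0,0]
    - [0,0,-0.1,0,0]
    - [0,0,-0.1,0,0]

```text
time: 17.6
eef_pos: [0.5109, -0.0916, 0.1356]
ee_rot: [-0.001, -0.043, 0.999, 0.0]
ft_force: [-0.4, -0.2, -2.4]
opening: 0.243
finger_force: 60.0
```

Request:
carry_out:
  steps:
    - [0,0,-0.15,0,0]
    - [0,0,-0.15,0,0]
    - [0,0,-0.15,0,0]
    - [0,0,-0.15,0,0]
    - [0,0,0,0,0]

```text
time: 18.1
eef_pos: [0.5117, -0.0918, 0.1542]
ee_rot: [0.001, -0.043, 0.999, -0.0]
ft_force: [-0.0, 0.7, -2.8]
opening: 0.242
finger_force: 60.0
```

```bash
python3 - <<'E'
from tf import *
c=capture('scene')
a=c['img'][140:260,170:330];cv2.imwrite('pics/s6.png',cv2.resize(a,(800,600),interpolation=2))
for q,h in(('server_tip',.024),('round_cookie',.035),('long_biscuit',.004)):print(q,[tf(c,d['centre'],h) for d in spot_point(c,q)[:2]])
g=get_obs();print(g['time'],g['ft_force'],g['ft_torque'],g['eef_pos'])
E
```

```text
server_tip []
round_cookie [array([ 80., -81.])]
long_biscuit [array([60., 87.])]
18.3 [ 0.2892496   0.15372837 -2.85494218] [-0.01758519  0.14516808 -0.01650469] [ 0.51131121 -0.09168392  0.1533442 ]
```

View pics/s6.png

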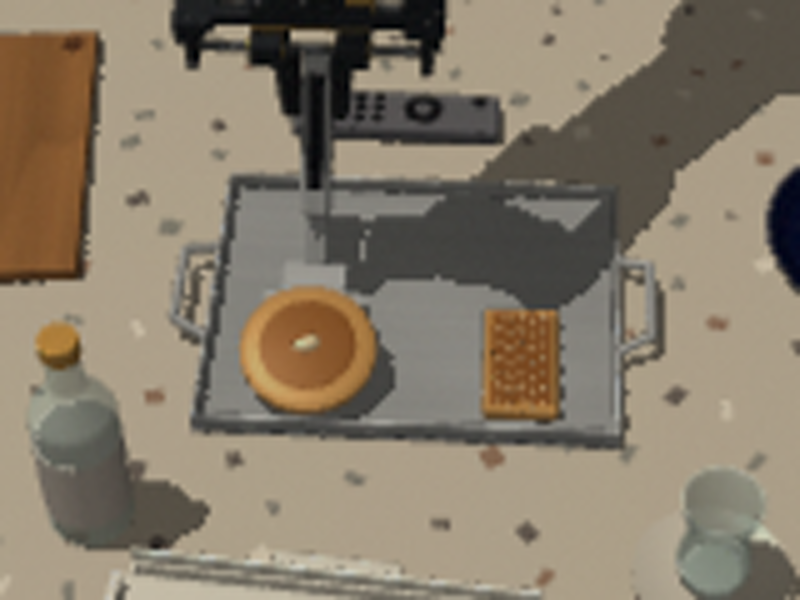

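```bash
python3 - <<'E'
from tf import *
c=capture('scene')
print(at(c,(231.8,209.8),.042),tf(c,(231.8,209.8),.042))
s=silhouettes(c,'round_cookie')[0]['extent'];p=(s[0]+s[2]/2,s[1]+s[3]/2);print(p,at(c,p,.042))
k=capture('top');s=silhouettes(k,'round_cookie')
if s:
  s=s[0]['extent'];p=(s[0]+s[2]/2,s[1]+s[3]/2);print(p,at(k,p,.042),s)
for cam in(c,k):
  d=silhouettes(cam,'dish')[0]['region'].astype(np.uint8)
  cn=max(cv2.findContours(d,0,1)[0],key=len)[:,0,:]
  P=np.array([at(cam,q,.016)[:2] for q in cn],np.float32);print('dish',cv2.minEnclosingCircle(P),cv2.fitEllipse(P*1000))
print(get_obs()['eef_pos'])
E
```

```text
[ 0.65070753 -0.07602693  0.042     ] [ 86. -71.]
(229.5, 210.25) [ 0.65392461 -0.08388238  0.042     ]
(271.3, 177.95) [ 0.64149116 -0.09112317  0.042     ] [260.0, 168.6, 22.6, 18.7]
dish ((0.4486466348171234, 0.34700068831443787), 0.0990353524684906) ((448.736083984375, 347.0640869140625), (191.09942626953125, 193.1084747314453), 36.55493927001953)
dish ((0.4486801326274872, 0.3460884392261505), 0.0999835729598999) ((447.0845642089844, 346.61273193359375), (192.68231201171875, 193.63302612304688), 174.1068572998047)
[ 0.51143285 -0.09171573  0.15346981]
```

Request:
carry_out:
  steps:
    - [0,0,-0.2,0,0]
    - [0,0,-0.4,0,0]
    - [0,0,-0.5,0,0]
    - [0,0,-0.5,0,0]
    - [0.1,0,-0.3,0,0]

```text
time: 19.1
eef_pos: [0.5088, -0.0921, 0.212]
ee_rot: [0.001, -0.043, 0.999, -0.0]
ft_force: [0.4, -0.8, -2.3]
opening: 0.242
finger_force: 60.0
```

Request:
carry_out:
  steps:
    - [0.2,0.1,-0.1,0,0]
    - [0.2,0.2,0,0,0]
    - [0.2,0.3,0,0,0]
    - [0.2,0.4,0,0,0]
    - [0.2,0.5,0,0,0]

```text
time: 19.6
eef_pos: [0.4739, -0.0486, 0.2132]
ee_rot: [-0.0, -0.043, 0.999, 0.0]
ft_force: [0.4, -0.5, -3.2]
opening: 0.24
finger_force: 60.0
```

Request:
carry_out:
  steps:
    - [0.2,0.6,0,0,0]
    - [0.2,0.7,0,0,0]
    - [0.2,0.7,0,0,0]
    - [0.2,0.7,0,0,0]
    - [0.2,0.7,0,0,0]

```text
time: 20.1
eef_pos: [0.435, 0.0511, 0.2134]
ee_rot: [-0.0, -0.043, 0.999, 0.0]
ft_force: [0.6, -0.8, -2.9]
opening: 0.241
finger_force: 60.0
```

Request:
carry_out:
  steps:
    - [0.2,0.7,0,0,0]
    - [0.2,0.7,0,0,0]
    - [0.2,0.7,0,0,0]
    - [0.2,0.7,0,0,0]
    - [0.2,0.7,0,0,0]

```text
time: 20.6
eef_pos: [0.396, 0.153, 0.2135]
ee_rot: [-0.0, -0.043, 0.999, 0.0]
ft_force: [-0.1, 0.5, -3.2]
opening: 0.241
finger_force: 60.0
```

Request:
carry_out:
  steps:
    - [0.2,0.7,0,0,0]
    - [0.2,0.7,0,0,0]
    - [0.2,0.7,0,0,0]
    - [0.2,0.7,0,0,0]
    - [0.2,0.7,0,0,0]

```text
time: 21.1
eef_pos: [0.3569, 0.2548, 0.2134]
ee_rot: [-0.0, -0.043, 0.999, 0.0]
ft_force: [-0.2, 0.1, -2.0]
opening: 0.242
finger_force: 60.0
```

Request:
carry_out:
  steps:
    - [0.2,0.7,0,0,0]
    - [0.2,0.6,0,0,0]
    - [0.15,0.5,0,0,0]
    - [0.1,0.4,0,0,0]
    - [0.07,0.3,0,0,0]

```text
time: 21.6
eef_pos: [0.3296, 0.3273, 0.2135]
ee_rot: [-0.0, -0.043, 0.999, 0.0]
ft_force: [0.4, 0.8, -2.3]
opening: 0.242
finger_force: 60.0
```

Request:
carry_out:
  steps:
    - [0,0.2,0,0,0]
    - [0,0.1,0,0,0]
    - [0,0,0,0,0]

```text
time: 21.9
eef_pos: [0.3299, 0.3354, 0.2135]
ee_rot: [0.0, -0.043, 0.999, -0.0]
ft_force: [0.2, 0.5, -2.3]
opening: 0.241
finger_force: 60.0
```

```bash
cat > m.py <<'E'
from tf import *
np.set_printoptions(precision=4,suppress=True)
c=capture('scene');k=capture('top');g=get_obs()
zc=g['eef_pos'][2]-.128+.004+.013+float(__import__('sys').argv[1])
for cam in(c,k):
  for nm,z in(('round_cookie',zc),('dish',.016)):
    s=silhouettes(cam,nm)[:1]
    for d in s:
      e=d['extent'];p=(e[0]+e[2]/2,e[1]+e[3]/2);print(nm,round(d['conf'],2),e,at(cam,p,z))
print(g['time'],g['eef_pos'],g['ft_force'])
E
python3 m.py 0
```

```text
round_cookie 0.87 [336.6, 160.3, 27.3, 28.0] [0.4725 0.3388 0.1025]
dish 0.81 [321.6, 172.9, 52.2, 33.4] [0.4683 0.3437 0.016 ]
round_cookie 0.7 [154.1, 212.8, 25.1, 23.6] [0.4536 0.3421 0.1025]
dish 0.72 [148.4, 201.9, 48.0, 47.8] [0.4464 0.3403 0.016 ]
22.0 [0.33   0.3351 0.2135] [ 0.1197 -0.7061 -3.3501]
```

Request:
carry_out:
  steps:
    - [0,0.08,0.2,0,0]
    - [0,0.07,0.4,0,0]
    - [0,0,0.5,0,0]
    - [0,0,0.4,0,0]
    - [0,0,0.3,0,0]

```text
time: 22.7
eef_pos: [0.3292, 0.3398, 0.1585]
ee_rot: [-0.0, -0.043, 0.999, -0.0]
ft_force: [-1.5, 1.3, -2.5]
opening: 0.244
finger_force: 60.0
```

Request:
carry_out:
  steps:
    - [0,0,0.2,0,0]
    - [0,0,0.15,0,0]
    - [0,0,0.1,0,0]
    - [0,0,0.1,0,0]
    - [0,0,0,0,0]

```text
time: 23.2
eef_pos: [0.3294, 0.3398, 0.1429]
ee_rot: [-0.0, -0.043, 0.999, -0.0]
ft_force: [0.4, -0.3, -2.4]
opening: 0.241
finger_force: 60.0
```

Request:
carry_out:
  steps:
    - [0,0,0.1,0,0]
    - [0,0,0.1,0,0]
    - [0,0,0,0,0]

```text
time: 23.5
eef_pos: [0.3294, 0.3398, 0.1368]
ee_rot: [-0.0, -0.043, 0.999, -0.0]
ft_force: [-0.9, 0.1, -2.6]
opening: 0.24
finger_force: 60.0
```

```bash
python3 m.py 0
```

```text
round_cookie 0.68 [334.2, 177.0, 25.4, 23.1] [0.4729 0.3389 0.0261]
dish 0.89 [320.0, 169.0, 52.8, 36.0] [0.4551 0.3389 0.016 ]
round_cookie 0.87 [160.0, 212.7, 21.4, 23.8] [0.4519 0.3451 0.0261]
dish 0.82 [148.4, 203.5, 43.7, 46.7] [0.4421 0.3497 0.016 ]
23.6 [0.3295 0.3399 0.1371] [ 0.8235  0.0214 -2.6526]
```

Request:
carry_out:
  steps:
    - [0,0,0.08,0,0]
    - [0,0,0.07,0,0]
    - [0,0,0,0,0]
    - [0.2,0,0,0,0]
    - [0.3,0,0,0,0]

```text
time: 24.3
eef_pos: [0.3142, 0.3385, 0.1325]
ee_rot: [0.0, -0.042, 0.999, 0.0]
ft_force: [1.3, 0.5, -2.6]
opening: 0.238
finger_force: 60.0
```

Request:
carry_out:
  steps:
    - [0.3,0,0,0,0]
    - [0.3,0,0,0,0]
    - [0.2,0,0,0,0]
    - [0,0,0,0,0]

```text
time: 24.7
eef_pos: [0.2895, 0.3365, 0.1327]
ee_rot: [-0.0, -0.043, 0.999, -0.0]
ft_force: [-1.1, -0.5, -1.1]
opening: 0.242
finger_force: 60.0
```

```bash
python3 m.py -0.006;  python3 -c "
from h import *
c=capture('scene')
cv2.imwrite('pics/s7.png',cv2.resize(c['img'][120:225,290:430],(800,600),interpolation=2))"
```

```text
round_cookie 0.93 [335.3, 179.2, 27.5, 21.7] [0.4697 0.3488 0.0157]
dish 0.64 [321.5, 171.3, 51.5, 38.7] [0.4741 0.3419 0.016 ]
round_cookie 0.58 [161.2, 212.7, 20.5, 20.6] [0.4586 0.3445 0.0157]
dish 0.67 [147.8, 202.9, 48.1, 46.1] [0.4458 0.3427 0.016 ]
24.8 [0.2905 0.3366 0.1327] [-0.8355  0.3526 -1.5539]
```

View pics/s7.png

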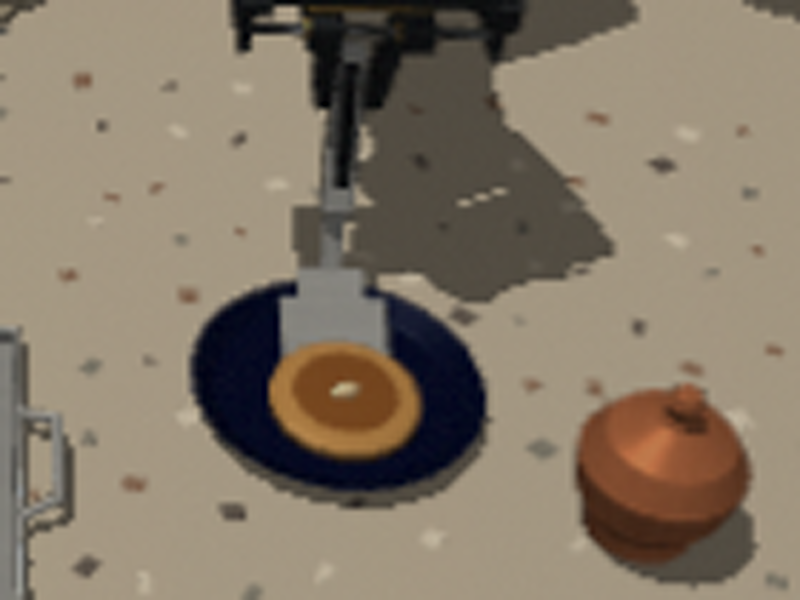

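Request:
carry_out:
  steps:
    - [0.3,0,0,0,0]
    - [0.3,0,-0.03,0,0]
    - [0.3,0,-0.08,0,0]
    - [0.3,0,-0.1,0,0]
    - [0.2,0,-0.2,0,0]

```text
time: 25.55
eef_pos: [0.2475, 0.3328, 0.1451]
ee_rot: [-0.0, -0.043, 0.999, -0.0]
ft_force: [0.2, 0.3, -2.3]
opening: 0.244
finger_force: 60.0
```

Request:
carry_out:
  steps:
    - [0,0,-0.5,0,0]
    - [0,0,-0.8,0,0]
    - [0,0,-0.8,0,0]
    - [0,0,-0.6,0,0]
    - [0,0,0,0,0]

```text
time: 26.05
eef_pos: [0.2491, 0.3335, 0.228]
ee_rot: [0.002, -0.043, 0.999, 0.001]
ft_force: [0.1, 0.1, -1.7]
opening: 0.242
finger_force: 60.0
```

```bash
python3 - <<'E'
from tf import *
np.set_printoptions(precision=4,suppress=True)
c=capture('scene');k=capture('top')
for cam in(c,k):
  for nm,z in(('round_cookie',.016),('dish',.016)):
    for d in silhouettes(cam,nm)[:1]:
      cn=max(cv2.findContours(d['region'].astype(np.uint8),0,1)[0],key=len)[:,0,:]
      P=np.array([at(cam,q,z)[:2] for q in cn],np.float32);print(nm,cv2.minEnclosingCircle(P),cv2.fitEllipse(P*1000))
g=get_obs();print(g['time'],g['eef_pos'],g['ft_force'],g['q'])
E
```

```text
round_cookie ((0.46687325835227966, 0.3505455255508423), 0.051925674080848694) ((467.0771484375, 350.6139831542969), (95.18647766113281, 100.21167755126953), 73.71060180664062)
dish ((0.4492732286453247, 0.34708914160728455), 0.09960218518972397) ((449.4916687011719, 346.5758361816406), (191.63949584960938, 192.89065551757812), 14.986534118652344)
round_cookie ((0.4608767628669739, 0.3507204055786133), 0.049303699284791946) ((460.2311096191406, 350.8043518066406), (91.69022369384766, 96.35201263427734), 171.7718963623047)
26.35 [0.2484 0.3327 0.225 ] [ 0.4898  0.5633 -1.8098] [ 0.6426  0.1564  1.6611 -0.      1.326  -1.0135]
```

Request:
carry_out:
  steps:
    - [0,0,0,-0.7,0]
    - [0,0,0,-0.7,0]
    - [-0.15,-0.4,0,0,0]
    - [-0.15,-0.8,0,0,0]
    - [-0.15,-1,0,0,0]

```text
time: 26.85
eef_pos: [0.274, 0.2701, 0.2252]
ee_rot: [-0.001, -0.092, 0.996, -0.0]
ft_force: [0.4, 0.9, -2.5]
opening: 0.238
finger_force: 60.0
```

Request:
carry_out:
  steps:
    - [-0.15,-1,0,0,0]
    - [-0.15,-1,0,0,0]
    - [-0.15,-1,0,0,0]
    - [-0.15,-1,0,0,0]
    - [-0.15,-1,0,0,0]

```text
time: 27.35
eef_pos: [0.3234, 0.1259, 0.2254]
ee_rot: [-0.0, -0.091, 0.996, -0.0]
ft_force: [0.9, -0.6, -3.1]
opening: 0.24
finger_force: 60.0
```

Request:
carry_out:
  steps:
    - [-0.15,-1,0,0,0]
    - [-0.15,-1,0,0,0]
    - [0,-1,0,0,0]
    - [0,-1,0,0,0]
    - [0,-1,0,0,0]

```text
time: 27.85
eef_pos: [0.3594, -0.02, 0.2254]
ee_rot: [-0.0, -0.091, 0.996, 0.0]
ft_force: [0.5, -0.3, -1.2]
opening: 0.24
finger_force: 60.0
```

Request:
carry_out:
  steps:
    - [0,-1,0,0,0]
    - [0,-1,0,0,0]
    - [0,-1,0,0,0]
    - [0,-1,0,0,0]
    - [0,-1,0,0,0]

```text
time: 28.35
eef_pos: [0.3868, -0.1675, 0.2253]
ee_rot: [-0.0, -0.091, 0.996, 0.0]
ft_force: [-0.0, 0.3, -1.4]
opening: 0.244
finger_force: 60.0
```

Request:
carry_out:
  steps:
    - [0,-1,0,0,0]
    - [0,-1,0,0,0]
    - [0,-1,0,0,0]
    - [0,-1,0,0,0]
    - [0,-1,0,0,0]

```text
time: 28.85
eef_pos: [0.4141, -0.3149, 0.225]
ee_rot: [-0.0, -0.091, 0.996, 0.001]
ft_force: [1.0, -1.1, -1.2]
opening: 0.243
finger_force: 60.0
```

Request:
carry_out:
  steps:
    - [0,-0.7,0,0,0]
    - [0,-0.3,0,0,0]
    - [0,0,0,0,0]

```text
time: 29.15
eef_pos: [0.4195, -0.3436, 0.225]
ee_rot: [-0.0, -0.091, 0.996, 0.001]
ft_force: [0.5, 0.1, -1.9]
opening: 0.24
finger_force: 60.0
```

Request:
carry_out:
  steps:
    - [0,-0.5,0.4,0,0]
    - [0,-0.44,0.7,0,0]
    - [0,0,0.8,0,0]
    - [0,0,0.5,0,0]
    - [0,0,0.3,0,0]

```text
time: 29.65
eef_pos: [0.4245, -0.3703, 0.1429]
ee_rot: [-0.001, -0.092, 0.996, 0.001]
ft_force: [-0.9, -0.4, -2.1]
opening: 0.241
finger_force: 60.0
```

Request:
carry_out:
  steps:
    - [0,0,0.06,0,0]
    - [0,0,0.06,0,0]
    - [0,0,0.04,0,0]
    - [0,0,0,0,0]

```text
time: 30.05
eef_pos: [0.4249, -0.3711, 0.1405]
ee_rot: [0.0, -0.091, 0.996, -0.0]
ft_force: [0.8, 0.2, -3.0]
opening: 0.246
finger_force: 60.0
```

Request:
carry_out:
  steps:
    - [0,0,0.05,0,0]
    - [0,0,0.04,0,0]
    - [0,0,0,0,0]

```text
time: 30.35
eef_pos: [0.4248, -0.3713, 0.1378]
ee_rot: [0.0, -0.091, 0.996, -0.0]
ft_force: [-3.0, -0.7, 1.5]
opening: 0.243
finger_force: 60.0
```

```bash
python3 -c "
from h import *
import numpy as np
for i in range(3):
  capture('scene');g=get_obs();print(g['eef_pos'],g['ft_force'])"
```

```text
[ 0.42483001 -0.37124493  0.13782477] [-1.0767751  -1.21714815  2.91242844]
[ 0.42480788 -0.37122523  0.13778207] [-3.10021119 -0.31757138  3.48619092]
[ 0.42479022 -0.37123465  0.13774362] [-3.11928516 -0.7357391   3.42000787]
```

Request:
carry_out:
  steps:
    - [0,0,0,0,0]
    - [0,0,0,0,0]
    - [0,0,0,0,0]
    - [0.18,0,0.21,0,0]
    - [0.18,0,0.21,0,0]
  force: 3

```text
time: 31.0
eef_pos: [0.4138, -0.3728, 0.1241]
ee_rot: [-0.0, -0.092, 0.996, 0.0]
ft_force: [0.4, -0.2, -2.3]
opening: 0.248
finger_force: 3.0
```

Request:
carry_out:
  steps:
    - [0.16,0,0.23,0,0]
    - [0.16,0,0.23,0,0]
    - [0.14,0,0.24,0,0]
    - [0.14,0,0.24,0,0]
    - [0,0,0,0,0]

```text
time: 31.5
eef_pos: [0.3958, -0.3761, 0.0956]
ee_rot: [-0.0, -0.091, 0.996, 0.001]
ft_force: [0.8, 1.0, -1.9]
opening: 0.248
finger_force: 3.0
```

Request:
carry_out:
  steps:
    - [0.2,0,0.22,0,0]
    - [0.18,0,0.23,0,0]
    - [0.24,0,0.37,0,0]
    - [0.2,0,0.39,0,0]
    - [0.17,0,0.42,0,0]

```text
time: 32.0
eef_pos: [0.3668, -0.3817, 0.047]
ee_rot: [0.0, -0.091, 0.996, -0.0]
ft_force: [0.6, -0.2, -0.7]
opening: 0.248
finger_force: 3.0
```

```bash
python3 - <<'E'
from h import *
np.set_printoptions(precision=3,suppress=True)
c=capture('scene');cv2.imwrite('pics/s8.png',c['img'][110:200,120:240])
for t,z in(('server_tip',.06),('server_heel',.014),('server_grip',.04)):print(t,[(round(d['conf'],2),d['centre'],at(c,d['centre'],z)[:2]) for d in spot_point(c,t)[:2]])
g=get_obs();print(g['time'],g['eef_pos'],g['ft_force'])
E
```

```text
server_tip [(0.59, [106.6, 128.8], array([ 0.289, -0.685])), (0.56, [167.3, 181.7], array([ 0.562, -0.339]))]
server_heel [(0.82, [165.6, 176.6], array([ 0.493, -0.373])), (0.65, [114.5, 141.4], array([ 0.314, -0.652]))]
server_grip [(0.95, [122.0, 152.4], array([ 0.405, -0.579])), (0.72, [167.7, 158.6], array([ 0.416, -0.382]))]
32.2 [ 0.367 -0.382  0.048] [-1.188  0.531 -0.042]
```

Request:
carry_out:
  steps:
    - [0.08,0,0.3,0,0]
    - [0.05,0,0.3,0,0]
    - [0.03,0,0.25,0,0]
    - [0,0,0,0,0]

```text
time: 32.6
eef_pos: [0.3624, -0.3823, 0.0212]
ee_rot: [-0.0, -0.091, 0.996, 0.001]
ft_force: [-0.1, 0.6, -1.3]
opening: 0.248
finger_force: 3.0
```

Request:
carry_out:
  steps:
    - [0,0,0,0,0.4]
    - [0,0,0,0,0.6]
    - [0,0,0,0,0.8]
    - [0,0,0,0,0.8]
    - [0,0,-0.3,0,0.8]

```text
time: 33.1
eef_pos: [0.3623, -0.382, 0.0308]
ee_rot: [-0.0, -0.091, 0.996, 0.001]
ft_force: [0.6, -0.5, 0.2]
opening: 0.681
finger_force: 0.0
```

Request:
carry_out:
  steps:
    - [0,0,-1,0,0.8]
    - [0,0,-1,0,0.8]
    - [0,0,-1,0,0.8]
    - [0,0,-1,0,0.8]
    - [0,0,0,0,0.8]

```text
time: 33.6
eef_pos: [0.3634, -0.3837, 0.1555]
ee_rot: [0.002, -0.091, 0.996, -0.004]
ft_force: [1.2, 0.5, -0.5]
opening: 0.803
finger_force: 0.0
```

```bash
python3 w.py w9 board server_grip server_heel; python3 - <<'E'
from h import *
np.set_printoptions(precision=3,suppress=True)
for n in('scene','top'):
  c=capture(n)
  for t,z in(('server_tip',.065),('server_heel',.014),('server_grip',.024),('round_cookie',.006),('dish',0),('long_biscuit',.004),('remote',0)):print(n,t,[(round(d['conf'],2),at(c,d['centre'],z)[:2]) for d in spot_point(c,t)[:2]])
print(get_obs())
E
```

```text
board [(0.91, array([258., 244.]), array([ 0.443 , -0.3682]))]
 sil [189.2, 128.0, 130.6, 195.1] ((383.6401672363281, -382.1724548339844), (162.41107177734375, 139.88279724121094), 10.638571739196777)
server_grip [(0.79, array([260., 216.]), array([ 0.3975, -0.3746])), (0.67, array([ 69., 153.]), array([ 0.3663, -0.5824]))]
server_heel [(0.8, array([258., 285.]), array([ 0.4895, -0.3589])), (0.72, array([15., 86.]), array([ 0.3102, -0.6429]))]
scene server_tip [(0.67, array([ 0.284, -0.682]))]
scene server_heel [(0.69, array([ 0.326, -0.648])), (0.61, array([ 0.495, -0.368]))]
scene server_grip [(0.66, array([ 0.377, -0.588])), (0.47, array([ 0.418, -0.372]))]
scene round_cookie []
scene dish [(0.65, array([0.47 , 0.346]))]
scene long_biscuit [(0.52, array([0.603, 0.07 ]))]
scene remote [(0.66, array([ 0.355, -0.065]))]
top server_tip [(0.55, array([ 0.541, -0.351]))]
top server_heel [(0.87, array([ 0.494, -0.358])), (0.8, array([ 0.314, -0.658]))]
top server_grip [(0.71, array([ 0.376, -0.575])), (0.56, array([ 0.394, -0.371]))]
top round_cookie [(0.69, array([0.473, 0.347]))]
top dish [(0.91, array([0.443, 0.344]))]
top long_biscuit [(0.81, array([0.61 , 0.084]))]
top remote [(0.91, array([ 0.361, -0.043]))]
{'time': 34.65, 'q': array([-1.037,  0.423,  1.503, -0.   ,  1.216, -2.791]), 'joint_velocities': array([ 0.   ,  0.   , -0.   , -0.002, -0.001, -0.001]), 'effort': array([  0.002, -43.068, -19.514,  -0.073,   0.012,  -0.   ]), 'eef_pos': array([ 0.363, -0.382,  0.151]), 'ee_rot': array([ 0.   , -0.091,  0.996, -0.   ]), 'ft_force': array([-0.207,  0.338, -0.796]), 'ft_torque': array([ 0.006, -0.02 , -0.006]), 'finger_force': 0.0, 'opening': 0.7996865381660864}
```

```bash
python3 - <<'E'
from h import *
ok=0
for n in('scene','top'):
  c=capture(n)
  for nm in('round_cookie','dish'):
    for d in silhouettes(c,nm)[:1]:
      cn=max(cv2.findContours(d['region'].astype(np.uint8),0,1)[0],key=len)[:,0,:]
      P=np.array([at(c,q,.017)[:2] for q in cn],np.float32);print(n,nm,cv2.minEnclosingCircle(P))
      if nm=='dish':D=P
      
print(sign_off())
E
```

```text
scene round_cookie ((0.46860724687576294, 0.3468916714191437), 0.05175211280584335)
scene dish ((0.44656479358673096, 0.3479307293891907), 0.1034177914261818)
top round_cookie ((0.46262967586517334, 0.3490007817745209), 0.05134592205286026)
top dish ((0.44680285453796387, 0.34697425365448), 0.09919239580631256)
the job is handed in; nothing more can be done
None
```

I handed in the job: the round cookie lies flat, top up, in the dark blue dish about 15–20 mm from its centre, and the server is back along the middle of the wooden board; `sign_off` returned no verdict.

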